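# Unload the bench centrifuge

## Task

The centrifuge has stopped: slide its red safety catch fully to the left to unlock it, raise the lid by its front bar handle until it stands fully open, then lift out the spun sample vial (white cap), keeping it upright so the sediment stays down, and set it gently on its foot in the steel sample tray. Leave the lid standing open, the black-capped counterweight in the rotor and the other vial in the tray standing where they are.

Things in the scene. Friction and masses are not known exactly. Their poses are not given: they have to be found in the camera images.
- centrifuge: White and grey bench centrifuge, case 200 (x) by 250 (y) by 100 mm high; a sloping control panel low at its front reaches 145 mm in front of the origin (under 75 mm high); fixed to the bench. Origin: centre of its underside; its own -x is its front and faces the robot, +y its left seen from the robot, z up.
- rotor (a point): Middle of the rotor, at the height of its cups' rims, 4 mm in front of the case's origin and 80 mm above the bench. Locked rotor in an open round bowl 150 mm across (rim 100 mm high): four upright cups, inner width 30 mm, inner floors 55 mm above the bench; loaded cups centred 36 mm to its left (+y) and right (-y), empty cups 36 mm to its front and back. Axes as the centrifuge's.
- lid (a joint): Lid hinge, rad: 0 shut, grows as the front of the lid rises, stop at 1.8 (leaning a little back past upright). The hinge is stiff: the lid stays at any angle it is left at; 3 to 4 N at the handle moves it. While the catch is locked it rises less than 0.03.
- hinge (a point): Middle of the lid's hinge line: fixed to the centrifuge, 92 mm behind its origin, 104 mm high; the hinge line runs along the centrifuge's y. Axes as the centrifuge's.
- handle (a point): Middle of the lid's handle, a round black bar 12 mm thick, 76 mm long along the centrifuge's y, with a 38 mm gap to the lid's front edge behind it; two arms join it to the lid 29 mm either side of the middle. Lid shut: 116 mm high, 132 mm in front of the case's origin, nothing within 60 mm below it. 224 mm from the hinge line; turns with the lid. Shut lid: 188 mm wide (y), top 129 mm high.
- catch (a joint): Safety catch slide, m: 0 is locked (its steel hook lies over the lug at the lid's front edge), grows as it slides to the centrifuge's +y (left), stop at 0.028. The lug is free above 0.021. It stays where it is left; about 2 N moves it.
- tab (a point): Red finger tab on the catch, 15 (x) by 12 (y) by 34 mm high, at the front left of the lid: locked, it is 102 mm in front of and 70 mm left of the case's origin. The tab stands from 116 to 150 mm above the bench, higher than handle and lid; the point is in it at 136 mm. Axes as the centrifuge's; moves with the catch.
- vial: Spun sample vial: clear, green-blue content, white screw cap, a cylinder 27 mm across and 60 mm tall, 18 g; origin at the centre of its foot, z up. Stands loose in the left or the right loaded cup (1.5 mm play all round), its upper 35 mm above the cup's rim, its top 115 mm above the bench.
- counterweight: Dark steel counterweight with a black cap, 27 mm across, 58 mm tall, in the loaded cup opposite the vial; stays there. Origin at the centre of its foot.
- tray: Shallow open steel tray, fixed, 190 (x) by 130 (y) by 16 mm high, walls and floor 3 mm thick, to the left or to the right of the centrifuge; origin at the centre of its underside, z up.
- spare_vial: Smaller white-capped vial, 23 mm across, 51 mm tall, standing in the tray about 60 mm behind (tray +x) and 30 mm left (tray +y) of the tray's centre; leave it. Origin at the centre of its foot.
Mind the look-alikes: they are no part of the job. Of the things that look like the tray, the larger one is meant.

How it is judged:
By the outcome, as a careful person would: the job done as asked, in the order asked, and still so for the second after the job is handed in, with the robot touching nothing.
It also fails if it takes over 64 s, if anything falls off the work surface, if the arm or the gripper's body presses on something with over 40 N, if the wrist force passes 120 N, or if a joint passes its speed limit or range.

## Robot

A 6-joint arm with a two-finger parallel gripper is mounted at the origin on a cart in front of the work surface, level with it; the furniture and walls round the work are solid. World frame = base frame: x ahead of the robot, y to its left, z up, the work surface at z = 0. Lengths are in m, angles in rad, forces in N, time in s.
With the tool pointing down it reaches from about 0.25 to 0.725 m from the base axis. Payload 9.7 kg.
Tool frame: the origin (TCP) lies midway between the tips of the shut fingers; the grasp point (between the pads) lies 19 mm behind it; z points along the fingers, y is the line along which they close (so a half turn about z gives the same grasp; the last joint's range is limited). The gripper opens to 85 mm and grips with 20 to 120 N. Pads are 22 mm wide; open, the fingers measure 114 mm over their backs; the gripper's body (76 mm by 85 mm) begins 54 mm behind the grasp point. The pads swing forward as they close: fully open they stand 13 mm farther back than shut.
Start: joints at [1.28, 0.087, 0.176, 1.66, 0, 1.571], TCP at [0.158, 0.527, 0.231] pointing down, gripper open.
Joint ranges: [-3.13, 3.13], [-0.85, 1.81], [-1.15, 1.24], [-2.2, 2.28], [-1.44, 1.52], [-3.14, 3.14]. Speed limits (rad/s): [2.22, 2.22, 2.57, 3.14, 3.14, 3.14].

## Interface

Orientations are given as a unit quaternion [w, x, y, z].
In Python, from rig import ctrl, vision, models gives the robot as it stands.
- The arm moves only by the tool move_arm, never from a script. Its argument "plan" is a list of rows, each a list of 6 numbers: the shift along the tool's x, y, z normalised to -1 to 1, where 1 is 0.1 m, then the turn, a rotation vector about the tool's x, y, z normalised to -1 to 1, where 1 is 30 degrees. A call has exactly 10 rows; each row is the pose to reach, as a shift and turn from the pose commanded when the call began, along the tool's axes at that moment; what a row does not reach only later rows make up. A row lasts 1/10 s, in which the tool goes at most 50 mm and 8.59 degrees, less where a joint would pass 70% of its speed; a pose out of reach is approached as far as the arm can. A call with a number of a shift or a turn outside -1 to 1 is refused whole. A call with a gripper value outside its range is refused whole. "hand" is the opening, from 0 (shut) to 1 (fully open), set as the call begins (left out, the last holds). The fingers move at their own pace and stop on an object; the grip force is fixed at half the most. Time passes only in rows, so rows that repeat a pose let the fingers close, or fill a call up. It gives the time, the measured TCP pose, the force, the opening and the grip force at its end, in the units of the state.
- ctrl.state(): the state, without advancing time (a new reading comes with each control period).
- vision.get_image(name): name is "scene" or "side" or "wrist"; returns a dict with "pixels" (420x560x3 uint8, red, green, blue), "camera_matrix" (3x3 intrinsics, pixels), "world_to_cam" (4x4, takes a point from world to camera coordinates); the wrist camera has in their place "tool_from_camera" (4x4, takes a point from camera to tool coordinates, whose origin is the TCP and whose axes are the flange's). Camera axes: x right, y up, looking along -z (the intrinsics and any distortion apply to the point x, -y, -z); pixel columns grow to the right and rows downward; lengths in m; the calibration is good to about 2 mm. The wrist camera is an equidistant fisheye: a pixel r from the principal point sees the ray r / f radians off the axis. A picture is of the moment at which its call begins: read the wrist's pose just before it. There is no depth.
- ctrl.close_job(): hands the job in; it is judged then, once.
Trained networks look in a picture, given as the dict that the camera call returned (one of the last four; its "shot" number tells which), for a name from the list of things; names that differ only in an ending like _2 or _b are one class to them, and where a whole thing is asked for, a point or a joint stands for the part that bears it (a point fixed in the world has none). Each returns a list of dicts, best first, with "score" (0 to 1); they miss things now and then, are a little off and sometimes report something else, mostly with a low value. They report only what shows in the picture. A call takes as long as a camera call. They do not tell look-alikes from the thing itself.
- models.spot_in(target, picture): "location" ([column, row] in pixels, amid what is visible of it).
The state is a dict: "time_s": time; "joint_positions": joint angles; "dq": joint speeds; "joint_efforts": joint torques, N m; "ee_pos": TCP position; "ee_rot": TCP orientation; "contact_force": force on the tool from outside, world axes, zero at the start; "moment": the same for the moment, N m; "width": opening from 0.0 (shut) to 1.0 (fully open); "grasp_force": force on a finger pad.
Only numpy, scipy, OpenCV 4.12 (cv2) and the standard library are available. Lean on these libraries where they do the work, as an engineer would, in place of code of your own. Each camera call takes 0.05 s, during which the arm holds its last target. There are 200 camera calls.

## Working session

There is one attempt and no reset: what is moved stays moved. The work goes in short steps, Python scripts to look and compute and a tool call to move; the robot and the scene stay as the last step left them, time stands still between calls to the robot, and variables do not carry over. Pictures are saved under pics/ and viewed, at most 10 in all, crops included, and the job is handed in when it is done.

Besides the shell and the picture viewer there is one more tool, called in YAML: its name, and indented under it one key for each argument. move_arm: Moves the arm, as the interface text tells. Scaled input: -1 to 1 covers 0.1 m each way for a shift and 30 degrees each way for a turn. Its arguments: {"type":"object","properties":{"plan":{"type":"array"},"hand":{"type":"number"}},"required":["plan"]}

```bash
mkdir -p pics
cat > h.py <<'E'
import numpy as np,cv2
from rig import ctrl,vision,models
from scipy.spatial.transform import Rotation as R
def rot(s): q=s["ee_rot"]; return R.from_quat([q[1],q[2],q[3],q[0]]).as_matrix()
def ray(im,px,s=None):
    K=np.array(im["camera_matrix"]);u=(px[0]-K[0,2])/K[0,0];v=(px[1]-K[1,2])/K[1,1]
    if "world_to_cam" in im:
        d=np.array([u,-v,-1.]);T=np.linalg.inv(np.array(im["world_to_cam"]))
    else:
        r=np.hypot(u,v);k=np.sin(r)/r if r>1e-9 else 1;d=np.array([u*k,-v*k,-np.cos(r)])
        W=np.eye(4);W[:3,:3]=rot(s);W[:3,3]=s["ee_pos"];T=W@np.array(im["tool_from_camera"])
    d=T[:3,:3]@d;return T[:3,3],d/np.linalg.norm(d)
def atz(im,px,z,s=None):
    o,d=ray(im,px,s);return o+d*(z-o[2])/d[2]
def tri(rs):
    A=0;b=0
    for o,d in rs: P=np.eye(3)-np.outer(d,d);A=A+P;b=b+P@o
    p=np.linalg.solve(A,b);return p,[float(np.linalg.norm((np.eye(3)-np.outer(d,d))@(p-o))) for o,d in rs]
def proj(im,p):
    T=np.array(im["world_to_cam"]);c=T[:3,:3]@p+T[:3,3];K=np.array(im["camera_matrix"])
    return np.array([K[0,2]+K[0,0]*c[0]/-c[2],K[1,2]+K[1,1]*-c[1]/-c[2]])
def save(im,n): cv2.imwrite("pics/"+n,cv2.cvtColor(np.asarray(im["pixels"]),cv2.COLOR_RGB2BGR))
np.set_printoptions(precision=4,suppress=True)
E
python3 - <<'E'
from h import *
s=ctrl.state();print(s)
ims={n:vision.get_image(n) for n in("scene","side","wrist")}
for n,im in ims.items():
    save(im,n+"0.png");print(n,[k for k in im if k!="pixels"],im.get("distortion"),np.array(im["camera_matrix"])[:2].tolist(), ray(im,[280,210],s))
    for t in("centrifuge","lid","handle","tab","catch","vial","counterweight","tray","spare_vial"):
        print(t,[(np.round(r["location"],1).tolist(),round(r["score"],2)) for r in models.spot_in(t,im)][:4])
a=cv2.imread("pics/scene0.png");b=cv2.imread("pics/side0.png");c=cv2.imread("pics/wrist0.png")
E
```

```text
{'time_s': 0.0, 'joint_positions': array([ 1.28  ,  0.0875,  0.1751,  1.6598, -0.    ,  1.5708]), 'dq': array([-0.0002,  0.001 ,  0.0002, -0.0011,  0.0017,  0.0002]), 'joint_efforts': array([ -0.0021, -52.0388,  46.4807,   0.016 ,  -0.0001,  -0.    ]), 'ee_pos': array([0.1576, 0.5267, 0.2306]), 'ee_rot': array([-0.0001,  0.1449,  0.9894, -0.0006]), 'contact_force': array([-0.352 , -0.6952, -0.3455]), 'moment': array([-0.0075, -0.0023, -0.0458]), 'grasp_force': 0.0, 'width': 0.9991615600676235}
scene ['camera_matrix', 'world_to_cam', 'shot'] None [[464.7246272618073, 0.0, 285.2229300840641], [0.0, 464.7246272618073, 206.39381256574126]] (array([-0.1603,  1.0119,  0.9243]), array([ 0.5115, -0.6396, -0.5738]))
centrifuge [([265.7, 213.9], 0.6)]
lid [([270.3, 195.6], 0.51)]
handle [([271.1, 196.9], 0.53)]
tab []
catch []
vial [([268.6, 215.5], 0.33)]
counterweight []
tray [([205.9, 335.4], 0.86), ([259.3, 298.1], 0.71)]
spare_vial [([236.0, 289.7], 0.66), ([271.4, 195.5], 0.5)]
side ['camera_matrix', 'world_to_cam', 'shot'] None [[437.12353433638634, 0.0, 279.76023619360535], [0.0, 437.12353433638634, 200.56480532298804]] (array([-0.2102, -1.0552,  0.8766]), array([ 0.4804,  0.7227, -0.497 ]))
centrifuge [([303.3, 231.8], 0.55)]
lid [([305.7, 218.6], 0.79)]
handle [([304.2, 219.5], 0.97)]
tab [([267.8, 218.1], 0.45)]
catch []
vial []
counterweight []
tray [([219.8, 210.1], 0.83), ([211.0, 188.2], 0.79)]
spare_vial [([228.6, 199.1], 0.48)]
wrist ['camera_matrix', 'tool_from_camera', 'shot'] None [[325.19226210127806, 0.0, 280.2069802374427], [0.0, 325.19226210127806, 206.2842546728766]] (array([0.0887, 0.5466, 0.3725]), array([ 0.281 , -0.0872, -0.9557]))
centrifuge [([100.9, 411.2], 0.65)]
lid []
handle []
tab []
catch []
vial []
counterweight []
tray [([211.4, 344.0], 0.9), ([345.4, 346.0], 0.55)]
spare_vial [([104.4, 408.0], 0.55)]
```

View pics/scene0.png

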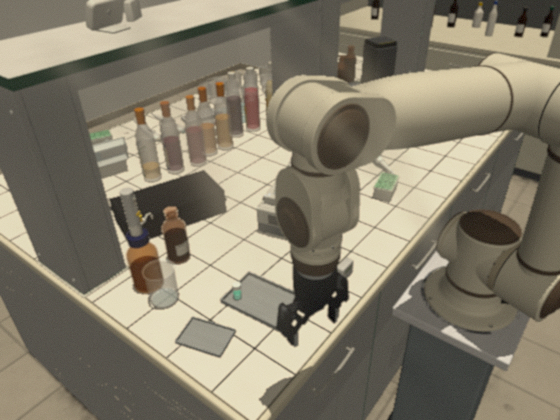

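View pics/side0.png

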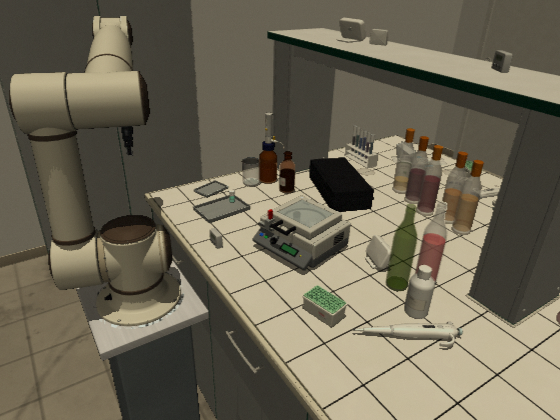

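The scene view shows the arm hiding the centrifuge. The larger tray is at about (262,300), with the spare vial at (237,294). The side view shows the centrifuge at about (303,232), red tab at (270,214), handle near (283,230), the larger tray at (222,208) and the smaller decoy at (211,188).

Run:
```python
from h import *
im=vision.get_image("side");sc=vision.get_image("scene");s=ctrl.state()
for n,p,z in(("cent",(303,232),.08),("tab",(270,213),.15),("handle",(283,228),.116),("tray",(222,208),.01),("spare",(232,193),.05)): print(n,atz(im,p,z))
print("scene tray",atz(sc,(262,300),.01), atz(sc,(237,289),.05))
print(rot(s))
a=np.asarray(im["pixels"])[140:290,170:370,::-1]
cv2.imwrite("pics/c1.png",cv2.resize(a,None,fx=4,fy=4,interpolation=cv2.INTER_CUBIC))
T=np.array(vision.get_image("wrist")["tool_from_camera"]);print(T)
```

```text
cent [ 0.5462 -0.0615  0.08  ]
tab [0.4529 0.0013 0.15  ]
handle [ 0.4696 -0.0534  0.116 ]
tray [0.4358 0.3353 0.01  ]
spare [0.4954 0.3618 0.05  ]
scene tray [0.4353 0.3537 0.01  ] [0.4876 0.3914 0.05  ]
[[-0.958   0.2867  0.    ]
 [ 0.2867  0.958   0.    ]
 [-0.      0.     -1.    ]]
[[-0.0006  0.959   0.2833  0.0717]
 [ 1.      0.0003  0.0011 -0.0009]
 [ 0.001   0.2833 -0.959  -0.1419]
 [ 0.      0.      0.      1.    ]]
```

View pics/c1.png

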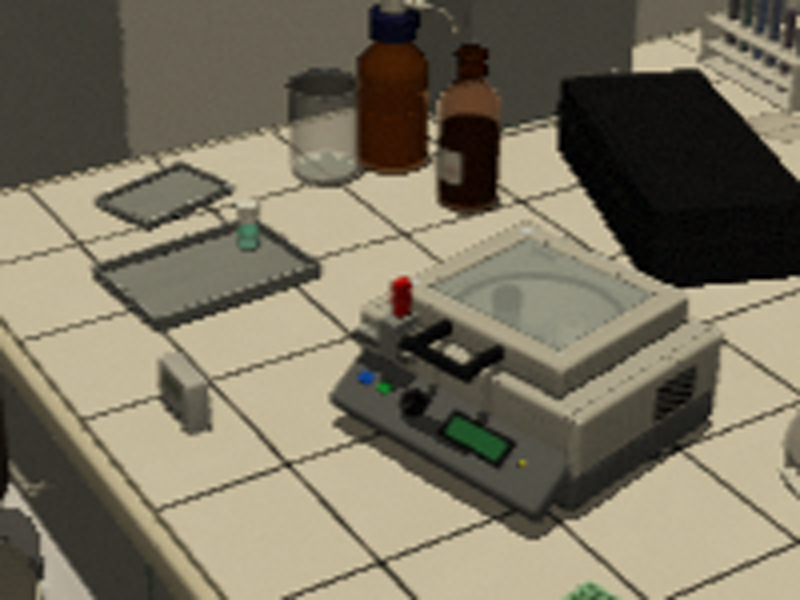

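The crop shows the catch's red tab at the front left, the handle at its right, and the larger tray with the spare vial standing at its back left. Next I move the wrist camera over the centrifuge.

move_arm:
  plan:
    - [-0.05,-0.07,-0.05,0,0,0]
    - [-0.14,-0.18,-0.1,0,0,0]
    - [-0.24,-0.3,-0.15,0,0,0]
    - [-0.34,-0.42,-0.2,0,0,0]
    - [-0.44,-0.54,-0.25,0,0,0]
    - [-0.53,-0.66,-0.3,0,0,0]
    - [-0.61,-0.76,-0.33,0,0,0]
    - [-0.68,-0.85,-0.35,0,0,0]
    - [-0.74,-0.93,-0.35,0,0,0]
    - [-0.8,-1,-0.35,0,0,0]

```text
time_s: 2.65
ee_pos: [0.2059, 0.4074, 0.2662]
ee_rot: [-0.0, 0.145, 0.989, -0.0]
contact_force: [0.1, 0.6, -0.3]
width: 0.999
grasp_force: 0.0
```

move_arm:
  plan:
    - [-0.08,-0.1,0,0,0,0]
    - [-0.16,-0.2,0,0,0,0]
    - [-0.24,-0.3,0,0,0,0]
    - [-0.32,-0.4,0,0,0,0]
    - [-0.4,-0.5,0,0,0,0]
    - [-0.48,-0.6,0,0,0,0]
    - [-0.56,-0.7,0,0,0,0]
    - [-0.64,-0.8,0,0,0,0]
    - [-0.72,-0.9,0,0,0,0]
    - [-0.8,-1,0,0,0,0]

```text
time_s: 3.65
ee_pos: [0.254, 0.2884, 0.2663]
ee_rot: [0.0, 0.145, 0.989, 0.0]
contact_force: [0.3, 0.8, 0.0]
width: 1.002
grasp_force: 0.0
```

move_arm:
  plan:
    - [-0.08,-0.1,0,0,0,0]
    - [-0.16,-0.2,0,0,0,0]
    - [-0.24,-0.3,0,0,0,0]
    - [-0.32,-0.4,0,0,0,0]
    - [-0.4,-0.5,0,0,0,0]
    - [-0.48,-0.6,0,0,0,0]
    - [-0.56,-0.7,0,0,0,0]
    - [-0.64,-0.8,0,0,0,0]
    - [-0.72,-0.9,0,0,0,0]
    - [-0.8,-1,0,0,0,0]

```text
time_s: 4.65
ee_pos: [0.3018, 0.1697, 0.2663]
ee_rot: [0.0, 0.145, 0.989, 0.0]
contact_force: [-1.3, 0.4, -0.4]
width: 0.997
grasp_force: 0.0
```

move_arm:
  plan:
    - [-0.08,-0.1,0,0,0,-0.05]
    - [-0.16,-0.2,0,0,0,-0.1]
    - [-0.24,-0.3,0,0,0,-0.16]
    - [-0.32,-0.4,0,0,0,-0.22]
    - [-0.4,-0.5,0,0,0,-0.28]
    - [-0.48,-0.6,0,0,0,-0.34]
    - [-0.56,-0.7,0,0,0,-0.4]
    - [-0.64,-0.8,0,0,0,-0.46]
    - [-0.72,-0.9,0,0,0,-0.52]
    - [-0.8,-1,0,0,0,-0.56]

```text
time_s: 5.65
ee_pos: [0.3496, 0.0509, 0.2663]
ee_rot: [0.0, -0.002, 1.0, -0.0]
contact_force: [0.9, 0.1, -1.0]
width: 1.003
grasp_force: 0.0
```

Run:
```python
from h import *
s=ctrl.state();im=vision.get_image("wrist");save(im,"w1.png");print(s["time_s"],s["ee_pos"],rot(s),s["joint_positions"])
np.savez("w1.npz",p=s["ee_pos"],q=s["ee_rot"])
for t in("handle","tab","vial","counterweight"): print(t,[(np.round(r["location"],1).tolist(),round(r["score"],2)) for r in models.spot_in(t,im)][:4])
sc=vision.get_image("scene")
for t in("handle","tab","vial","tray","spare_vial"): print(t,[(np.round(r["location"],1).tolist(),round(r["score"],2)) for r in models.spot_in(t,sc)][:4])
save(sc,"s1.png")
```

```text
5.65 [0.3496 0.0509 0.2663] [[-1.     -0.0035  0.0001]
 [-0.0035  1.     -0.    ]
 [-0.0001 -0.     -1.    ]] [ 0.1447 -0.3575 -0.1503  1.778  -0.      0.1411]
handle [([228.0, 327.0], 0.74)]
tab [([253.9, 291.6], 0.86)]
vial []
counterweight []
handle []
tab []
vial []
tray [([206.6, 335.4], 0.83), ([265.9, 301.6], 0.73)]
spare_vial [([299.9, 206.0], 0.6), ([237.8, 288.9], 0.5)]
```

View pics/w1.png

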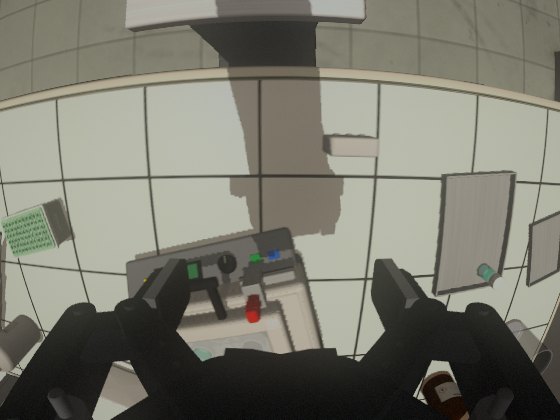

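The wrist view (image up = towards the robot) shows the red tab at (253,308), the handle's left arm at (215,295), and the panel front edge from (128,262) to (290,229). The tray is at (475,232) and the spare vial at (487,272).

Run:
```python
from h import *
s=ctrl.state();w=vision.get_image("wrist");si=vision.get_image("side")
def red(im):
    a=np.asarray(im["pixels"]).astype(int);m=((a[...,0]>120)&(a[...,1]<60)&(a[...,2]<60)).astype(np.uint8)
    n,l,st,c=cv2.connectedComponentsWithStats(m);o=np.argsort(-st[1:,4])+1
    print([(st[i].tolist(),c[i]) for i in o[:3]]);return c[o[0]]
a,b=red(w),red(si)
print("tab",tri([ray(w,a,s),ray(si,b)]))
l,r=atz(w,(290,229),.04,s),atz(w,(128,262),.04,s);d=l-r;print("panel",l,r,np.degrees(np.arctan2(-d[0],d[1])),np.linalg.norm(d))
for z in (.116,):
  l,r=atz(si,(272,226.2),z),atz(si,(288,233.5),z);d=l-r;print("handle",l,r,np.degrees(np.arctan2(-d[0],d[1])),np.linalg.norm(d),(l+r)/2)
# tray corners wrist, rim z .016
for c in((441,174),(516,171),(494,294),(433,292)): print(atz(w,c,.016,s))
```

```text
[([245, 310, 13, 12, 118], array([251.3814, 315.7119])), ([255, 300, 2, 1, 2], array([255.5, 300. ])), ([255, 307, 2, 1, 2], array([255.5, 307. ]))]
[([269, 210, 3, 2, 4], array([269.75, 210.25])), ([422, 138, 1, 1, 1], array([422., 138.]))]
tab (array([0.4658, 0.0232, 0.1462]), [0.0004290650921042021, 0.0004290650921042601])
panel [0.4147 0.0629 0.04  ] [ 0.466  -0.1566  0.04  ] 13.14991677322894 0.2254250670921478
handle [ 0.4445 -0.0258  0.116 ] [ 0.4654 -0.0892  0.116 ] 18.259777520154714 0.06672004357252757 [ 0.4549 -0.0575  0.116 ]
[0.3478 0.2653 0.016 ]
[0.3377 0.4011 0.016 ]
[0.5463 0.4115 0.016 ]
[0.529  0.2846 0.016 ]
```

move_arm:
  plan:
    - [-0.1,-0.03,0.06,0,0,-0.05]
    - [-0.2,-0.06,0.12,0,0,-0.1]
    - [-0.3,-0.09,0.18,0,0,-0.15]
    - [-0.4,-0.12,0.24,0,0,-0.2]
    - [-0.5,-0.15,0.3,0,0,-0.25]
    - [-0.6,-0.18,0.36,0,0,-0.3]
    - [-0.7,-0.21,0.42,0,0,-0.35]
    - [-0.8,-0.24,0.48,0,0,-0.4]
    - [-0.9,-0.27,0.54,0,0,-0.45]
    - [-1,-0.3,0.6,0,0,-0.5]
  hand: 0.6

```text
time_s: 7.3
ee_pos: [0.45, 0.0222, 0.206]
ee_rot: [-0.0, -0.132, 0.991, -0.0]
contact_force: [0.5, -0.6, -0.1]
width: 0.601
grasp_force: 0.0
```

Run:
```python
from h import *
s=ctrl.state();im=vision.get_image("wrist");save(im,"w2.png");print(s["time_s"],s["ee_pos"],rot(s)[:,0])
np.savez("w2.npz",p=s["ee_pos"],q=s["ee_rot"])
for t in("handle","tab","vial","counterweight"): print(t,[(np.round(r["location"],1).tolist(),round(r["score"],2)) for r in models.spot_in(t,im)][:4])
cv2.imwrite("pics/w2c.png",cv2.resize(np.asarray(im["pixels"])[150:,60:500,::-1],None,fx=1.8,fy=1.8))
```

```text
7.3 [0.45   0.0222 0.206 ] [-0.965  -0.2623  0.0002]
handle [([231.0, 275.5], 0.57)]
tab [([273.9, 225.5], 0.97)]
vial []
counterweight [([514.2, 288.7], 0.52)]
```

View pics/w2c.png

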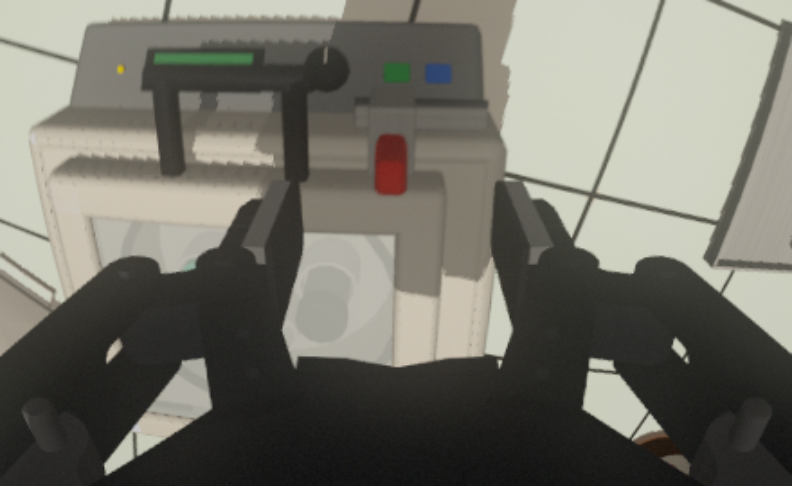

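The crop shows the lid square to the picture. The tab is at crop (391,165), the handle bar runs from (147,78) to about (318,78), and the fingers straddle the tab's column but stand short of it.

Run:
```python
from h import *
s=ctrl.state();im=vision.get_image("wrist");U=lambda x,y:(x/1.8+60,y/1.8+150)
si=vision.get_image("side")
Rm=rot(s);
for n,p,z in(("tab topfar",(391,193),.15),("tab near",(391,137),.15),("tab near",(391,137),.116),("bar",(229,78),.119),("barL",(147,78),.119),("armL",(297,178),.119),("armR",(172,172),.119),("lidcornerL",(442,175),.129),("lidcornerR",(55,168),.129)):
    q=atz(im,U(*p),z,s);print(n,q,"tool",Rm.T@(q-s["ee_pos"]))
h=models.spot_in("handle",si)[0]["location"];print(h,tri([ray(im,U(229,78),s),ray(si,h)]))
t=models.spot_in("tab",si);print(t and tri([ray(im,U(391,165),s),ray(si,t[0]["location"])]))
```

```text
tab topfar [0.4714 0.025  0.15  ] tool [-0.022  -0.0031  0.0565]
tab near [0.4498 0.0193 0.15  ] tool [ 0.0003 -0.003   0.0565]
tab near [0.4618 0.0222 0.116 ] tool [-0.012  -0.0034  0.0905]
bar [ 0.4535 -0.0497  0.119 ] tool [ 0.0147 -0.0707  0.0875]
barL [ 0.463  -0.0863  0.119 ] tool [ 0.0151 -0.1084  0.0875]
armL [ 0.4897 -0.0124  0.119 ] tool [-0.0299 -0.0441  0.0875]
armR [ 0.5034 -0.0687  0.119 ] tool [-0.0285 -0.1019  0.0875]
lidcornerL [0.4678 0.0455 0.129 ] tool [-0.0239  0.0175  0.0775]
lidcornerR [ 0.5144 -0.1248  0.129 ] tool [-0.0246 -0.159   0.0775]
[305.8, 216.8] (array([ 0.4939, -0.0678,  0.1385]), [0.04826581412042742, 0.048265814120427644])
[]
```

move_arm:
  plan:
    - [-0.08,-0.02,0,0,0,0]
    - [-0.16,-0.03,0.05,0,0,0]
    - [-0.16,-0.03,0.15,0,0,0]
    - [-0.16,-0.03,0.25,0,0,0]
    - [-0.16,-0.03,0.36,0,0,0]
    - [-0.16,-0.03,0.46,0,0,0]
    - [-0.16,-0.03,0.56,0,0,0]
    - [-0.16,-0.03,0.64,0,0,0]
    - [-0.16,-0.03,0.69,0,0,0]
    - [-0.16,-0.03,0.71,0,0,0]
  hand: 0.6

```text
time_s: 8.75
ee_pos: [0.4657, 0.0235, 0.1348]
ee_rot: [-0.0, -0.132, 0.991, 0.0]
contact_force: [-0.2, -0.1, 0.7]
width: 0.6
grasp_force: 0.0
```

move_arm:
  plan:
    - [0,0,0,0,0,0]
    - [0,0,0,0,0,0]
    - [0,0,0,0,0,0]
    - [0,0,0,0,0,0]
    - [0,0,0,0,0,0]
    - [0,0,0,0,0,0]
    - [0,0,0,0,0,0]
    - [0,0,0,0,0,0]
    - [0,0,0,0,0,0]
    - [0,0,0,0,0,0]
  hand: 0.05

```text
time_s: 9.75
ee_pos: [0.4659, 0.0241, 0.136]
ee_rot: [0.0, -0.132, 0.991, 0.001]
contact_force: [-2.7, 4.9, 4.6]
width: 0.116
grasp_force: 59.6
```

move_arm:
  plan:
    - [0,0.03,0,0,0,0]
    - [0,0.06,0,0,0,0]
    - [0,0.09,0,0,0,0]
    - [0,0.12,0,0,0,0]
    - [0,0.15,0,0,0,0]
    - [0,0.18,0,0,0,0]
    - [0,0.21,0,0,0,0]
    - [0,0.23,0,0,0,0]
    - [0,0.25,0,0,0,0]
    - [0,0.26,0,0,0,0]

```text
time_s: 10.75
ee_pos: [0.4598, 0.0486, 0.136]
ee_rot: [0.001, -0.132, 0.991, -0.0]
contact_force: [1.3, -1.4, 4.6]
width: 0.116
grasp_force: 59.7
```

move_arm:
  plan:
    - [0,0.005,0,0,0,0]
    - [0,0.01,0,0,0,0]
    - [0,0.015,0,0,0,0]
    - [0,0.02,0,0,0,0]
    - [0,0.025,0,0,0,0]
    - [0,0.03,0,0,0,0]
    - [0,0.035,0,0,0,0]
    - [0,0.04,0,0,0,0]
    - [0,0.04,0,0,0,0]
    - [0,0.04,0,0,0,0]

```text
time_s: 11.75
ee_pos: [0.4591, 0.0516, 0.1359]
ee_rot: [0.001, -0.131, 0.991, -0.001]
contact_force: [4.0, -5.9, 5.4]
width: 0.12
grasp_force: 59.8
```

move_arm:
  plan:
    - [0,0,0,0,0,0]
    - [0,0,0,0,0,0]
    - [0,0,0,0,0,0]
    - [0,0,0,0,0,0]
    - [0,0,-0.05,0,0,0]
    - [0,0,-0.15,0,0,0]
    - [0,0,-0.25,0,0,0]
    - [0,0,-0.35,0,0,0]
    - [0,0,-0.45,0,0,0]
    - [0,0,-0.5,0,0,0]
  hand: 0.6

```text
time_s: 12.75
ee_pos: [0.4584, 0.0525, 0.1868]
ee_rot: [0.001, -0.132, 0.991, -0.0]
contact_force: [0.3, -0.4, -0.1]
width: 0.602
grasp_force: 0.0
```

move_arm:
  plan:
    - [0.03,-0.1,0,0,0,0]
    - [0.06,-0.2,0,0,0,0]
    - [0.1,-0.3,0,0,0,0]
    - [0.13,-0.4,0,0,0,0]
    - [0.17,-0.5,0,0,0,0]
    - [0.2,-0.6,0,0,0,0]
    - [0.24,-0.7,0,0,0,0]
    - [0.28,-0.8,0,0,0,0]
    - [0.32,-0.9,0,0,0,0]
    - [0.32,-0.98,0,0,0,0]
  hand: 1.0

```text
time_s: 13.75
ee_pos: [0.4526, -0.0515, 0.1854]
ee_rot: [0.0, -0.132, 0.991, -0.0]
contact_force: [-0.3, 0.5, 0.5]
width: 0.999
grasp_force: 0.0
```

Run:
```python
from h import *
s=ctrl.state();im=vision.get_image("wrist");save(im,"w3.png");print(s["time_s"],s["ee_pos"],rot(s),s["width"])
np.savez("w3.npz",p=s["ee_pos"],q=s["ee_rot"])
cv2.imwrite("pics/w3c.png",cv2.resize(np.asarray(im["pixels"])[150:,60:500,::-1],None,fx=1.8,fy=1.8))
```

```text
13.75 [ 0.4526 -0.0515  0.1854] [[-0.9654 -0.2607  0.0002]
 [-0.2607  0.9654 -0.0001]
 [-0.0001 -0.0001 -1.    ]] 0.9989402316882487
```

View pics/w3c.png

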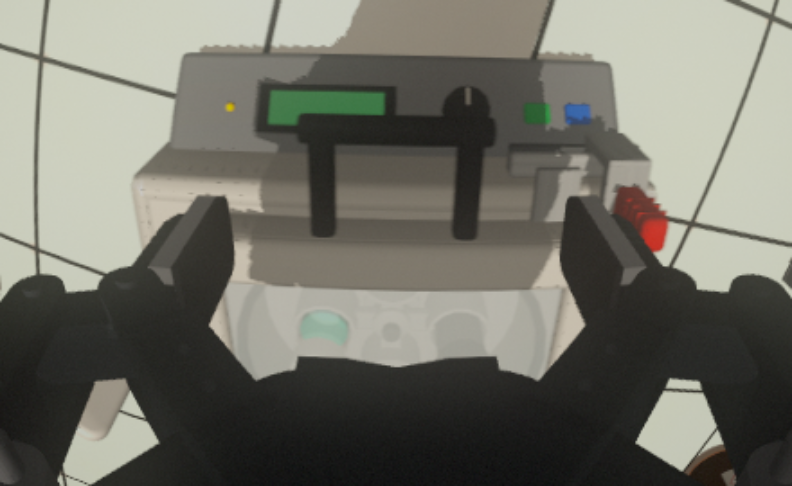

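The catch now sits fully left, with its hook clear. The bar runs from crop (299,130) to (495,130). The vial (greenish) is in the right cup at (325,325), and the counterweight is in the left cup at (460,330).

Run:
```python
from h import *
s=ctrl.state();im=vision.get_image("wrist");U=lambda x,y:(x/1.8+60,y/1.8+150);Rm=rot(s)
P=lambda p,z:Rm.T@(atz(im,U(*p),z,s)-s["ee_pos"])
for n,p,z in(("L",(299,130),.116),("R",(495,130),.116),("mid",(397,130),.116),("vial",(325,325),.1),("lidR",(226,222),.129),("padtipsL",(229,200),.20),("padR",(566,200),.2)): print(n,P(p,z))
w2=dict(np.load("w2.npz"));s2={"ee_pos":w2["p"],"ee_rot":w2["q"]}
o2=ray(im,U(229,79),s2);o3=ray(im,U(397,130),s);print(tri([o2,o3]))
```

```text
L [-0.0016 -0.0387  0.0693]
R [-0.0016  0.0369  0.0692]
mid [-0.0015 -0.0009  0.0693]
vial [-0.108  -0.0359  0.0853]
lidR [-0.0358 -0.0682  0.0563]
padtipsL [ 0.0092 -0.0426 -0.0147]
padR [ 0.0092  0.0411 -0.0148]
(array([ 0.4574, -0.0519,  0.1089]), [0.00038223964738808285, 0.0003822396473881069])
```

move_arm:
  plan:
    - [-0.03,-0.01,0.05,0,0,0]
    - [-0.03,-0.01,0.15,0,0,0]
    - [-0.03,-0.01,0.28,0,0,0]
    - [-0.03,-0.01,0.42,0,0,0]
    - [-0.03,-0.01,0.56,0,0,0]
    - [-0.03,-0.01,0.68,0,0,0]
    - [-0.03,-0.01,0.78,0,0,0]
    - [-0.03,-0.01,0.87,0,0,0]
    - [-0.03,-0.01,0.94,0,0,0]
    - [-0.03,-0.01,0.98,0,0,0]
  hand: 1.0

```text
time_s: 14.85
ee_pos: [0.4558, -0.0507, 0.0867]
ee_rot: [-0.0, -0.132, 0.991, 0.0]
contact_force: [-0.0, -0.5, -0.2]
width: 1.0
grasp_force: 0.0
```

move_arm:
  plan:
    - [0,0,0,0,0,0]
    - [0,0,0,0,0,0]
    - [0,0,0,0,0,0]
    - [0,0,0,0,0,0]
    - [0,0,0,0,0,0]
    - [0,0,0,0,0,0]
    - [0,0,0,0,0,0]
    - [0,0,0,0,0,0]
    - [0,0,0,0,0,0]
    - [0,0,0,0,0,0]
  hand: 0.5

```text
time_s: 15.85
ee_pos: [0.4556, -0.0503, 0.0876]
ee_rot: [-0.0, -0.132, 0.991, 0.0]
contact_force: [-3.2, 3.2, 2.5]
width: 0.869
grasp_force: 70.6
```

```bash
cat > arc.py <<'E'
# bar path in tool axes of a level-start: c=lid angle, t=tool tilt
import numpy as np
a0=np.arctan2(.012,.224);r=np.hypot(.012,.224);G=.031
def tcp(c,t): # forward (centrifuge +x), up, relative to shut bar
    f=.224-r*np.cos(a0+c);u=r*np.sin(a0+c)-.012
    return np.array([f+G*np.sin(t),u-G*np.cos(t)])
def plan(c0,t0,c1,t1):
    out=[]
    for k in range(1,11):
        c=c0+(c1-c0)*k/10;t=t0+(t1-t0)*k/10
        d=tcp(c,t)-tcp(c0,t0)
        zx=np.array([np.sin(t0),-np.cos(t0)]);xx=np.array([-np.cos(t0),-np.sin(t0)])
        out.append([round(d@xx*10,2),0,round(d@zx*10,2),0,round(np.degrees(-(t-t0))/30,2),0])
    return out
if __name__=="__main__":
    import sys;v=list(map(float,sys.argv[1:]))
    for c0,t0,c1,t1 in zip(v[::2],v[1::2],v[2::2],v[3::2]): print(plan(c0,t0,c1,t1))
E
python3 arc.py 0 0 .3 .15 .7 .4 1.1 .65 1.5 .9 1.83 1.1
python3 -c "
from h import *;s=ctrl.state();print(s['joint_positions'],s['moment'],s['width'])"
```

```text
[[np.float64(-0.01), 0, np.float64(-0.07), 0, np.float64(-0.03), 0], [np.float64(-0.02), 0, np.float64(-0.13), 0, np.float64(-0.06), 0], [np.float64(-0.03), 0, np.float64(-0.2), 0, np.float64(-0.09), 0], [np.float64(-0.05), 0, np.float64(-0.27), 0, np.float64(-0.11), 0], [np.float64(-0.07), 0, np.float64(-0.33), 0, np.float64(-0.14), 0], [np.float64(-0.09), 0, np.float64(-0.4), 0, np.float64(-0.17), 0], [np.float64(-0.11), 0, np.float64(-0.47), 0, np.float64(-0.2), 0], [np.float64(-0.13), 0, np.float64(-0.53), 0, np.float64(-0.23), 0], [np.float64(-0.15), 0, np.float64(-0.6), 0, np.float64(-0.26), 0], [np.float64(-0.18), 0, np.float64(-0.66), 0, np.float64(-0.29), 0]]
[[np.float64(-0.05), 0, np.float64(-0.08), 0, np.float64(-0.05), 0], [np.float64(-0.11), 0, np.float64(-0.15), 0, np.float64(-0.1), 0], [np.float64(-0.17), 0, np.float64(-0.23), 0, np.float64(-0.14), 0], [np.float64(-0.23), 0, np.float64(-0.3), 0, np.float64(-0.19), 0], [np.float64(-0.29), 0, np.float64(-0.37), 0, np.float64(-0.24), 0], [np.float64(-0.36), 0, np.float64(-0.44), 0, np.float64(-0.29), 0], [np.float64(-0.4
[... 1662 characters left out ...]
4), 0], [np.float64(-0.1), 0, np.float64(0.12), 0, np.float64(-0.08), 0], [np.float64(-0.15), 0, np.float64(0.18), 0, np.float64(-0.11), 0], [np.float64(-0.2), 0, np.float64(0.24), 0, np.float64(-0.15), 0], [np.float64(-0.24), 0, np.float64(0.3), 0, np.float64(-0.19), 0], [np.float64(-0.28), 0, np.float64(0.37), 0, np.float64(-0.23), 0], [np.float64(-0.32), 0, np.float64(0.43), 0, np.float64(-0.27), 0], [np.float64(-0.36), 0, np.float64(0.5), 0, np.float64(-0.31), 0], [np.float64(-0.4), 0, np.float64(0.56), 0, np.float64(-0.34), 0], [np.float64(-0.43), 0, np.float64(0.63), 0, np.float64(-0.38), 0]]
[-0.1105 -0.1387 -0.3222  1.3877  0.0008 -0.375 ] [ 0.8214  0.9132 -0.0286] 0.8690969203009277
```

move_arm:
  plan:
    - [-0.01,0,-0.07,0,-0.03,0]
    - [-0.02,0,-0.13,0,-0.06,0]
    - [-0.03,0,-0.2,0,-0.09,0]
    - [-0.05,0,-0.27,0,-0.11,0]
    - [-0.07,0,-0.33,0,-0.14,0]
    - [-0.09,0,-0.4,0,-0.17,0]
    - [-0.11,0,-0.47,0,-0.2,0]
    - [-0.13,0,-0.53,0,-0.23,0]
    - [-0.15,0,-0.6,0,-0.26,0]
    - [-0.18,0,-0.66,0,-0.29,0]

```text
time_s: 16.85
ee_pos: [0.4738, -0.0458, 0.1541]
ee_rot: [0.076, -0.131, 0.988, 0.01]
contact_force: [0.4, 3.9, -5.6]
width: 0.867
grasp_force: 72.7
```

move_arm:
  plan:
    - [-0.05,0,-0.08,0,-0.05,0]
    - [-0.11,0,-0.15,0,-0.1,0]
    - [-0.17,0,-0.23,0,-0.14,0]
    - [-0.23,0,-0.3,0,-0.19,0]
    - [-0.29,0,-0.37,0,-0.24,0]
    - [-0.36,0,-0.44,0,-0.29,0]
    - [-0.43,0,-0.51,0,-0.33,0]
    - [-0.5,0,-0.57,0,-0.38,0]
    - [-0.58,0,-0.63,0,-0.43,0]
    - [-0.65,0,-0.69,0,-0.48,0]

```text
time_s: 17.85
ee_pos: [0.5259, -0.0325, 0.2319]
ee_rot: [0.199, -0.129, 0.971, 0.026]
contact_force: [6.9, -4.3, -10.9]
width: 0.866
grasp_force: 73.4
```

Run:
```python
from h import *
si=vision.get_image("side");s=ctrl.state()
print(s["joint_positions"],s["ee_pos"],rot(s)[:,2])
w=vision.get_image("wrist")
a=np.asarray(si["pixels"])[120:290,190:400,::-1]
cv2.imwrite("pics/c4.png",np.hstack([cv2.resize(a,(494,400)),cv2.resize(np.asarray(w["pixels"])[...,::-1],(306,400))]))
```

```text
[-0.146  -0.3551 -0.2806  1.2672  0.1574 -0.3795] [ 0.5267 -0.0323  0.2328] [ 0.3835  0.102  -0.9179]
```

View pics/c4.png

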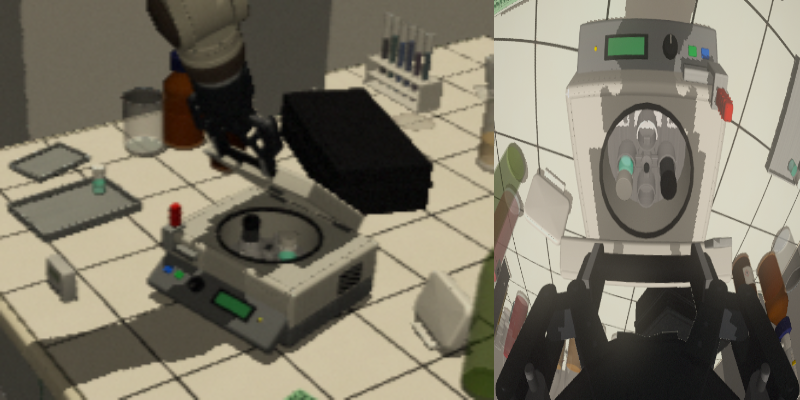

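The side and wrist views show the lid about half open and held by the bar. The green vial is in the right cup and the dark counterweight in the left.

move_arm:
  plan:
    - [-0.09,0,-0.03,0,-0.05,0]
    - [-0.18,0,-0.06,0,-0.1,0]
    - [-0.28,0,-0.08,0,-0.14,0]
    - [-0.37,0,-0.11,0,-0.19,0]
    - [-0.46,0,-0.13,0,-0.24,0]
    - [-0.56,0,-0.14,0,-0.29,0]
    - [-0.66,0,-0.16,0,-0.33,0]
    - [-0.75,0,-0.17,0,-0.38,0]
    - [-0.85,0,-0.18,0,-0.43,0]
    - [-0.95,0,-0.18,0,-0.48,0]

```text
time_s: 18.95
ee_pos: [0.6038, -0.0129, 0.2879]
ee_rot: [0.321, -0.124, 0.938, 0.04]
contact_force: [-0.2, -14.2, 0.7]
width: 0.862
grasp_force: 68.6
```

move_arm:
  plan:
    - [-0.09,0,0.02,0,-0.05,0]
    - [-0.19,0,0.05,0,-0.1,0]
    - [-0.28,0,0.08,0,-0.14,0]
    - [-0.37,0,0.11,0,-0.19,0]
    - [-0.46,0,0.14,0,-0.24,0]
    - [-0.55,0,0.18,0,-0.29,0]
    - [-0.64,0,0.22,0,-0.33,0]
    - [-0.72,0,0.27,0,-0.38,0]
    - [-0.8,0,0.31,0,-0.43,0]
    - [-0.89,0,0.36,0,-0.48,0]

```text
time_s: 19.95
ee_pos: [0.6935, 0.0095, 0.3144]
ee_rot: [0.437, -0.116, 0.89, 0.054]
contact_force: [1.3, -22.0, 0.1]
width: 0.86
grasp_force: 70.4
```

Run:
```python
from h import *
s=ctrl.state();r=rot(s);print(s["joint_positions"],r[:,0],r[:,2],"bar",s["ee_pos"]-.031*r[:,2],s["contact_force"],s["width"])
```

```text
[-0.0983 -0.3722 -0.3848  0.6775  0.2753 -0.2274] [-0.5915 -0.1597 -0.7903] [ 0.7652  0.1977 -0.6127] bar [0.6698 0.0033 0.3334] [  1.2562 -21.9728   0.0577] 0.8601227539694547
```

move_arm:
  plan:
    - [-0.05,-0.01,0.06,0,-0.04,0]
    - [-0.09,-0.02,0.11,0,-0.08,0]
    - [-0.14,-0.02,0.17,0,-0.11,0]
    - [-0.18,-0.03,0.23,0,-0.15,0]
    - [-0.22,-0.03,0.29,0,-0.19,0]
    - [-0.26,-0.03,0.35,0,-0.23,0]
    - [-0.3,-0.03,0.41,0,-0.27,0]
    - [-0.34,-0.03,0.47,0,-0.31,0]
    - [-0.37,-0.03,0.53,0,-0.34,0]
    - [-0.4,-0.03,0.58,0,-0.38,0]

```text
time_s: 20.95
ee_pos: [0.7618, 0.0262, 0.3097]
ee_rot: [0.522, -0.111, 0.843, 0.067]
contact_force: [-3.4, -9.9, -5.8]
width: 0.862
grasp_force: 109.3
```

Run:
```python
from h import *
s=ctrl.state();r=rot(s);print(s["joint_positions"],r[:,0],r[:,2],"bar",s["ee_pos"]-.031*r[:,2],s["contact_force"],s["width"])
import sys;sys.path.insert(0,'.')
import arc;b=(s["ee_pos"]-.031*r[:,2])-np.array([.4556,-.0503,.1186]);f=np.hypot(b[0],b[1]);print(f,b[2],np.arctan2(b[2]+.012,.224-f)-arc.a0, np.hypot(b[2]+.012,.224-f))
```

```text
[-0.0754 -0.3101 -0.4881  0.3063  0.2974 -0.157 ] [-0.4294 -0.1174 -0.8955] [ 0.8658  0.2285 -0.4451] bar [0.7349 0.0191 0.3235] [-3.4198 -9.9288 -5.7957] 0.8619996124557365
0.2878413089462142 0.20491766647862847 1.8035056767674855 0.22611719695436583
```

move_arm:
  plan:
    - [0,-0.01,0.01,0,0,0]
    - [0,-0.01,0.01,0,0,0]
    - [0,-0.01,0.02,0,0,0]
    - [0,-0.01,0.02,0,0,0]
    - [-0.01,-0.01,0.03,0,0,0]
    - [-0.01,-0.01,0.03,0,0,0]
    - [-0.01,-0.01,0.04,0,0,0]
    - [-0.01,-0.01,0.04,0,0,0]
    - [-0.01,-0.01,0.04,0,0,0]
    - [-0.01,-0.01,0.04,0,0,0]

```text
time_s: 21.95
ee_pos: [0.7654, 0.0272, 0.3082]
ee_rot: [0.522, -0.11, 0.843, 0.069]
contact_force: [1.3, -8.7, 3.1]
width: 0.861
grasp_force: 112.8
```

move_arm:
  plan:
    - [0,0,0.01,0,0,0]
    - [0,0,0.01,0,0,0]
    - [0,0,0.02,0,0,0]
    - [0,0,0.02,0,0,0]
    - [-0.01,0,0.03,0,0,0]
    - [-0.01,0,0.03,0,0,0]
    - [-0.01,0,0.04,0,0,0]
    - [-0.01,0,0.04,0,0,0]
    - [-0.01,0,0.04,0,0,0]
    - [-0.01,0,0.04,0,0,0]

```text
time_s: 22.95
ee_pos: [0.7693, 0.0281, 0.307]
ee_rot: [0.521, -0.11, 0.843, 0.069]
contact_force: [1.0, -9.3, 0.8]
width: 0.861
grasp_force: 112.8
```

Run:
```python
from h import *
s=ctrl.state();print(s["contact_force"],s["moment"],s["width"],s["grasp_force"])
si=vision.get_image("side");w=vision.get_image("wrist")
a=np.asarray(si["pixels"])[90:290,190:400,::-1]
cv2.imwrite("pics/c5.png",np.hstack([cv2.resize(a,(420,400),interpolation=cv2.INTER_CUBIC),cv2.resize(np.asarray(w["pixels"])[...,::-1],(380,400))]))
```

```text
[ 1.0275 -9.3384  0.8016] [ 1.0004  1.5597 -1.6387] 0.8614876744156025 112.83555865287781
```

View pics/c5.png

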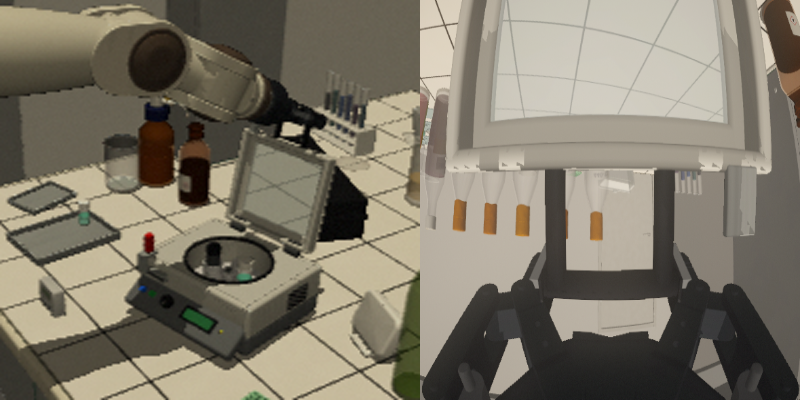

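The side view shows the lid leaning back past upright, held by the gripper. The wrist view shows the bar between the fingers at row ~285 of 400. The cups are open and both vials are standing.

Run:
```python
from h import *
w=vision.get_image("wrist");T=np.linalg.inv(np.array(w["tool_from_camera"]));K=np.array(w["camera_matrix"]);s=ctrl.state()
def pw(p):
    c=T[:3,:3]@p+T[:3,3];d=np.array([c[0],-c[1],-c[2]]);th=np.arctan2(np.hypot(d[0],d[1]),d[2]);u=d[:2]/np.hypot(*d[:2])*th
    return u*K[0,0]+K[:2,2]
for z in(-.05,-.04,-.031,-.019,-.01): print(z,[pw(np.array([x,0,z])) for x in(-.005,0,.005)])
g=cv2.cvtColor(np.asarray(w["pixels"]),cv2.COLOR_RGB2GRAY)[:,245:325].mean(1);print(g[270:350].round().astype(int))
# lid geometry: world position of lid lower (hinge) vs expected bar, using yaw 14/15
o=np.array([.4556,-.0503]);
for y in(14,15):
    f=np.array([np.cos(np.radians(y)),np.sin(np.radians(y))]);b=o+f*.2865
    q=np.array([*b,.319]);print(y,"stop bar in tool",rot(s).T@(q-s["ee_pos"]))
```

```text
-0.05 [array([282.7675, 340.2979]), array([282.832 , 329.7155]), array([282.8974, 318.5626])]
-0.04 [array([282.6207, 324.0269]), array([282.6751, 313.7154]), array([282.73  , 302.9183])]
-0.031 [array([282.5016, 311.0117]), array([282.5487, 300.9892]), array([282.5959, 290.5471])]
-0.019 [array([282.3598, 295.7123]), array([282.3991, 286.1084]), array([282.4382, 276.1587])]
-0.01 [array([282.2646, 285.5618]), array([282.2992, 276.2809]), array([282.3335, 266.6999])]
[178 178 178 178 178 178 178 178 178 178 178 178 178 144  87  60  60  60
  60  60  59  60  60  60  59  59  59  59  60  60  60  60  60  61  61  61
  61  61  62  63  63  64  64  62  59 154 177 177 177 176 176 176 176 176
 176 176 176 176 176 176 176 176 176 176 176 176 176 176 176 176 171 166
 165 163 163 171 174 175 161 133]
14 stop bar in tool [ 0.0057  0.0004 -0.0383]
15 stop bar in tool [ 0.0057  0.0054 -0.0383]
```

move_arm:
  plan:
    - [0,0,0,0,0,0]
    - [0,0,0,0,0,0]
    - [0,0,0,0,0,0]
    - [0,0,-0.05,0,0,0]
    - [0,0,-0.2,0,0,0]
    - [0,0,-0.36,0,0,0]
    - [0,0,-0.52,0,0,0]
    - [0,0,-0.68,0,0,0]
    - [0,0,-0.84,0,0,0]
    - [0,0,-1,0,0,0]
  hand: 1.0

```text
time_s: 24.1
ee_pos: [0.6817, 0.0066, 0.3504]
ee_rot: [0.52, -0.112, 0.844, 0.069]
contact_force: [-0.4, -0.1, 0.3]
width: 1.002
grasp_force: 0.0
```

Run:
```python
from h import *
s=ctrl.state();r=rot(s);print(s["time_s"],s["ee_pos"],r,s["joint_positions"])
d=r.T@(np.array([.58,-.05,.30])-s["ee_pos"]);print("shift",d*10)
t=R.from_matrix(np.array([[-.9681,-.2504,0],[-.2504,.9681,0],[0,0,-1.]]))
print("turn",np.degrees((R.from_matrix(r).inv()*t).as_rotvec())/30)
w=vision.get_image("wrist");save(w,"w6.png")
g=cv2.cvtColor(np.asarray(w["pixels"]),cv2.COLOR_RGB2GRAY)[:,265:300].mean(1);print(g[150:330].round().astype(int).tolist())
```

```text
24.1 [0.6817 0.0066 0.3504] [[-0.4329 -0.2617  0.8626]
 [-0.1176  0.9652  0.2338]
 [-0.8937 -0.0003 -0.4486]] [-0.1369 -0.5134 -0.5416  0.4711  0.3568 -0.1885]
shift [ 0.9576 -0.28   -0.7831]
turn [0.0119 2.1114 0.0202]
[186, 170, 161, 162, 161, 159, 162, 168, 173, 177, 180, 182, 179, 172, 166, 163, 157, 157, 158, 157, 156, 157, 157, 157, 156, 156, 157, 159, 161, 162, 167, 174, 184, 193, 199, 201, 199, 195, 191, 185, 176, 172, 172, 168, 168, 168, 168, 168, 167, 167, 167, 167, 167, 167, 167, 167, 167, 166, 153, 59, 60, 62, 62, 62, 62, 63, 64, 65, 66, 66, 67, 67, 68, 69, 70, 69, 67, 106, 160, 160, 160, 160, 161, 164, 166, 168, 168, 168, 168, 167, 167, 167, 168, 168, 168, 168, 168, 168, 168, 168, 168, 168, 167, 167, 167, 168, 168, 168, 168, 168, 168, 168, 168, 168, 168, 168, 168, 168, 168, 168, 168, 168, 169, 169, 169, 169, 168, 168, 168, 168, 169, 169, 169, 169, 168, 168, 168, 168, 168, 168, 168, 168, 168, 168, 168, 168, 168, 168, 168, 168, 168, 168, 168, 168, 168, 168, 168, 168, 168, 168, 167, 167, 167, 167, 167, 167, 167, 167, 167, 167, 167, 167, 167, 167, 167, 166, 166, 166, 166, 166]
```

move_arm:
  plan:
    - [0.1,-0.03,-0.08,0,0.1,0]
    - [0.19,-0.06,-0.16,0,0.2,0]
    - [0.29,-0.08,-0.23,0,0.3,0]
    - [0.38,-0.11,-0.31,0,0.4,0]
    - [0.48,-0.14,-0.39,0,0.5,0]
    - [0.58,-0.17,-0.47,0,0.6,0]
    - [0.67,-0.2,-0.55,0,0.7,0]
    - [0.77,-0.22,-0.62,0,0.8,0]
    - [0.86,-0.25,-0.7,0,0.9,0]
    - [0.96,-0.28,-0.78,0,1,0]
  hand: 0.5

```text
time_s: 25.15
ee_pos: [0.5807, -0.0501, 0.2992]
ee_rot: [0.283, -0.126, 0.95, 0.038]
contact_force: [0.4, -0.1, 0.1]
width: 0.497
grasp_force: 0.0
```

move_arm:
  plan:
    - [0,0,0,0,0.1,0]
    - [0,0,0,0,0.2,0]
    - [0,0,0,0,0.3,0]
    - [0,0,0,0,0.4,0]
    - [0,0,0,0,0.5,0]
    - [0,0,0,0,0.6,0]
    - [0,0,0,0,0.7,0]
    - [0,0,0,0,0.8,0]
    - [0,0,0,0,0.9,0]
    - [0,0,0,0,1,0]

```text
time_s: 26.15
ee_pos: [0.5813, -0.0498, 0.299]
ee_rot: [0.028, -0.132, 0.991, 0.004]
contact_force: [0.6, -0.9, 0.9]
width: 0.5
grasp_force: 0.0
```

Run:
```python
from h import *
s=ctrl.state();r=rot(s);print(s["time_s"],s["ee_pos"],r[:,2],s["contact_force"])
w=vision.get_image("wrist");save(w,"w7.png")
cv2.imwrite("pics/w7c.png",cv2.resize(np.asarray(w["pixels"])[150:,60:500,::-1],None,fx=1.8,fy=1.8))
sa={"ee_pos":np.array([.7693,.0281,.307]),"ee_rot":[.521,-.11,.843,.069]};sb={"ee_pos":np.array([.6817,.0066,.3504]),"ee_rot":[.52,-.112,.844,.069]}
print("bar",tri([ray(w,(282,299.5),sa),ray(w,(282,218),sb)]))
for t in("vial","counterweight"): print(t,[(np.round(x["location"],1).tolist(),round(x["score"],2)) for x in models.spot_in(t,w)][:4])
t=R.from_matrix(np.array([[-.9681,-.2504,0],[-.2504,.9681,0],[0,0,-1.]]))
print("turn",np.degrees((R.from_matrix(r).inv()*t).as_rotvec())/30)
```

```text
26.15 [ 0.5813 -0.0498  0.299 ] [ 0.0545  0.0145 -0.9984] [ 0.5595 -0.8544  0.9228]
bar (array([0.7318, 0.019 , 0.3191]), [0.0012033274909985132, 0.0012033274909985152])
vial [([274.7, 173.6], 0.77)]
counterweight [([337.7, 175.2], 0.67), ([539.8, 191.0], 0.19)]
turn [0.0002 0.1077 0.0219]
```

View pics/w7c.png

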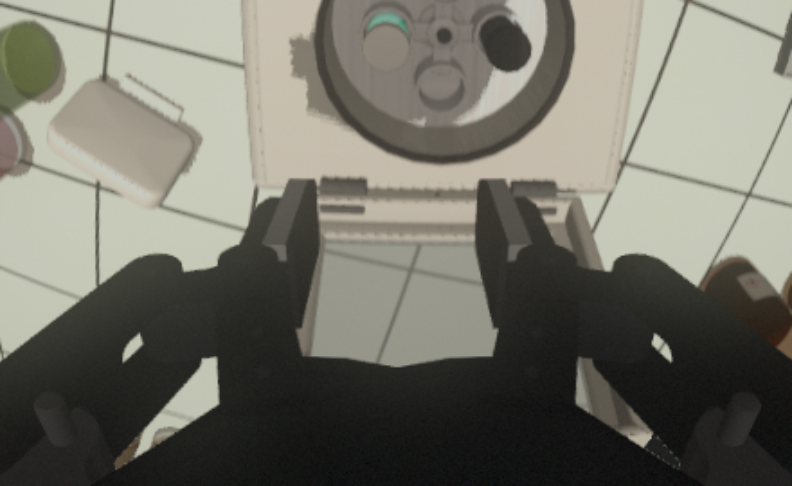

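The lid is at its stop: the bar triangulates to z = 0.319, as predicted. The view shows the vial cap at crop (385,48), the rotor centre at (444,36), and the counterweight cap at (508,46).

Run:
```python
from h import *
s=ctrl.state();w=vision.get_image("wrist");si=vision.get_image("side");sc=vision.get_image("scene");U=lambda x,y:(x/1.8+60,y/1.8+150)
for n,p,z in(("vialtop",(385,48),.115),("cw",(508,46),.113),("bowlL",(316,40),.1),("bowlR",(575,36),.1),("bowlback",(444,162),.1)): print(n,atz(w,U(*p),z,s))
for im,n in((si,"side"),(sc,"scene")):
  for t in("vial","counterweight","spare_vial","tray"): print(n,t,[(np.round(x["location"],1).tolist(),round(x["score"],2)) for x in models.spot_in(t,im)][:3])
a=cv2.resize(np.asarray(si["pixels"])[195:275,240:340,::-1],(500,400),interpolation=cv2.INTER_CUBIC)
b=cv2.resize(np.asarray(w["pixels"])[150:210,240:360,::-1],(300,150));b=np.vstack([b,np.zeros((250,300,3),np.uint8)])
cv2.imwrite("pics/c8.png",np.hstack([a,b]))
```

```text
vialtop [ 0.5864 -0.0562  0.115 ]
cw [0.5669 0.0116 0.113 ]
bowlL [ 0.596  -0.0964  0.1   ]
bowlR [0.5519 0.0532 0.1   ]
bowlback [ 0.6525 -0.0003  0.1   ]
side vial [([310.7, 222.5], 0.6)]
side counterweight [([295.1, 218.7], 0.41)]
side spare_vial [([228.1, 197.7], 0.43)]
side tray [([211.9, 192.0], 0.73), ([218.8, 206.7], 0.7), ([261.9, 213.2], 0.15)]
scene vial [([307.0, 188.0], 0.58)]
scene counterweight []
scene spare_vial [([238.1, 290.3], 0.45)]
scene tray [([264.0, 301.1], 0.84), ([206.6, 337.2], 0.57)]
```

View pics/c8.png

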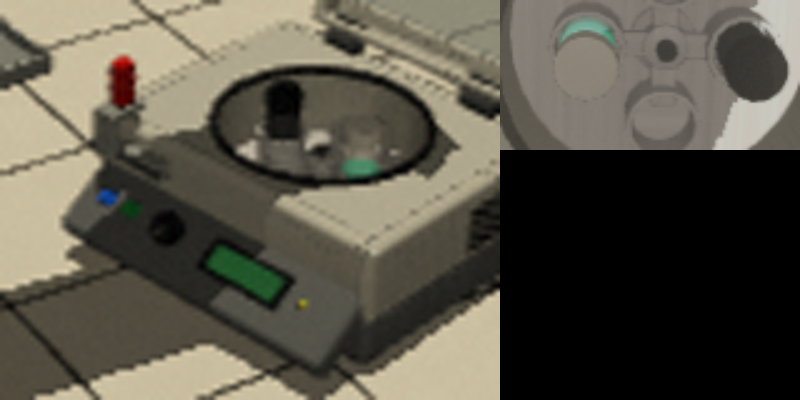

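The side crop shows the counterweight's black cap on the left and the clear vial (greenish content) on the right, its cap top at about (363,122).

move_arm:
  plan:
    - [0,-0.01,0.1,0,0.02,0]
    - [0,-0.02,0.2,0,0.04,0]
    - [0,-0.03,0.3,0,0.06,0]
    - [0,-0.04,0.4,0,0.08,0]
    - [0.01,-0.05,0.5,0,0.11,0]
    - [0.01,-0.06,0.6,0,0.11,0.01]
    - [0.01,-0.07,0.7,0,0.11,0.02]
    - [0.01,-0.07,0.8,0,0.11,0.02]
    - [0.01,-0.07,0.9,0,0.11,0.02]
    - [0.01,-0.07,1,0,0.11,0.02]
  hand: 0.5

```text
time_s: 27.85
ee_pos: [0.5873, -0.0555, 0.1983]
ee_rot: [0.0, -0.127, 0.992, 0.0]
contact_force: [0.3, -0.3, 0.8]
width: 0.502
grasp_force: 0.0
```

Run:
```python
from h import *
s=ctrl.state();r=rot(s);print(s["time_s"],s["ee_pos"],r[:,0],r[:,2])
w=vision.get_image("wrist");save(w,"w9.png");np.savez("w9.npz",p=s["ee_pos"],q=s["ee_rot"])
cv2.imwrite("pics/w9c.png",cv2.resize(np.asarray(w["pixels"])[170:350,180:380,::-1],None,fx=3.3,fy=3.3,interpolation=cv2.INTER_CUBIC))
print([(np.round(x["location"],1).tolist(),round(x["score"],2)) for x in models.spot_in("vial",w)])
si=vision.get_image("side");s7={"ee_pos":np.array([.5813,-.0498,.299]),"ee_rot":[.028,-.132,.991,.004]}
print("captop",tri([ray(w,(274.6,177),s7),ray(si,(312.6,219.4))]))
```

```text
27.85 [ 0.5873 -0.0555  0.1983] [-0.968  -0.2511 -0.0002] [ 0.0002  0.0003 -1.    ]
[([296.1, 337.8], 0.69), ([281.4, 208.5], 0.61)]
captop (array([ 0.587 , -0.056 ,  0.1142]), [0.0008094183034994319, 0.0008094183034994494])
```

View pics/w9c.png

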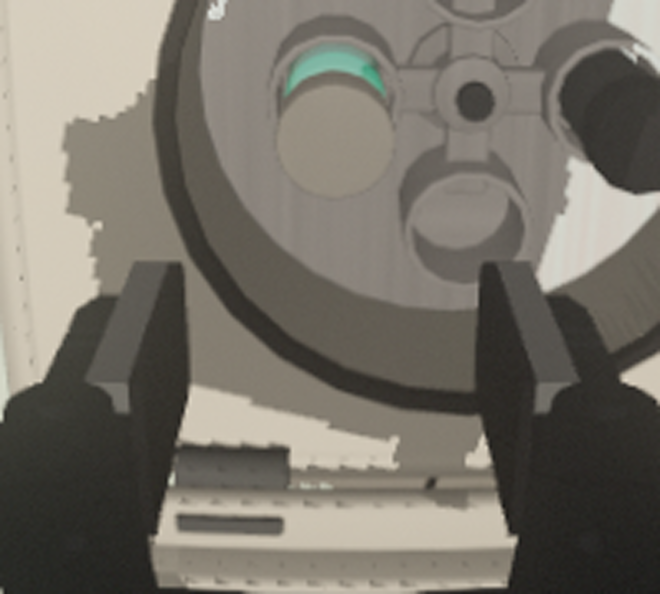

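The cap top's centre is at crop (335,142), i.e. pixel (281.5,213), and lies on the finger midline (335).

Run:
```python
from h import *
s=ctrl.state();w=vision.get_image("wrist");q=atz(w,(281.5,213),.115,s);print(q,rot(s).T@(q-s["ee_pos"]))
s7={"ee_pos":np.array([.5813,-.0498,.299]),"ee_rot":[.028,-.132,.991,.004]};print(tri([ray(w,(274.6,177),s7),ray(w,(281.5,213),s)]))
```

```text
[ 0.5863 -0.0558  0.115 ] [ 0.0007 -0.0002  0.0833]
(array([ 0.586 , -0.0557,  0.1157]), [0.00013045301653154552, 0.0001304530165314846])
```

move_arm:
  plan:
    - [0,0,0.1,0,0,0]
    - [0,0,0.2,0,0,0]
    - [0,0,0.32,0,0,0]
    - [0,0,0.44,0,0,0]
    - [0,0,0.56,0,0,0]
    - [0.01,0,0.67,0,0,0]
    - [0.01,0,0.77,0,0,0]
    - [0.01,0,0.86,0,0,0]
    - [0.01,0,0.94,0,0,0]
    - [0.01,0,1,0,0,0]
  hand: 0.43

```text
time_s: 29.05
ee_pos: [0.5863, -0.0557, 0.0983]
ee_rot: [-0.0, -0.127, 0.992, 0.0]
contact_force: [-0.9, 0.6, 1.0]
width: 0.43
grasp_force: 0.0
```

move_arm:
  plan:
    - [0,0,0.06,0,0,0]
    - [0,0,0.12,0,0,0]
    - [0,0,0.12,0,0,0]
    - [0,0,0.12,0,0,0]
    - [0,0,0.12,0,0,0]
    - [0,0,0.12,0,0,0]
    - [0,0,0.12,0,0,0]
    - [0,0,0.12,0,0,0]
    - [0,0,0.12,0,0,0]
    - [0,0,0.12,0,0,0]
  hand: 0.25

```text
time_s: 30.05
ee_pos: [0.5879, -0.0553, 0.0916]
ee_rot: [0.003, -0.127, 0.992, 0.0]
contact_force: [-6.3, 3.1, 27.2]
width: 0.292
grasp_force: 64.1
```

move_arm:
  plan:
    - [0,0,-0.02,0,0,0]
    - [0,0,-0.05,0,0,0]
    - [0,0,-0.1,0,0,0]
    - [0,0,-0.15,0,0,0]
    - [0,0,-0.22,0,0,0]
    - [0,0,-0.3,0,0,0]
    - [0,0,-0.4,0,0,0]
    - [0,0,-0.5,0,0,0]
    - [0,0,-0.6,0,0,0]
    - [0,0,-0.7,0,0,0]

```text
time_s: 31.05
ee_pos: [0.5864, -0.056, 0.1582]
ee_rot: [0.0, -0.126, 0.992, -0.0]
contact_force: [-0.3, 0.6, -0.1]
width: 0.294
grasp_force: 61.2
```

Run:
```python
from h import *
s=ctrl.state();r=rot(s);print(s["time_s"],s["ee_pos"],r[:,2],s["contact_force"],s["width"])
w=vision.get_image("wrist");si=vision.get_image("side");sc=vision.get_image("scene")
a=cv2.resize(np.asarray(si["pixels"])[150:270,200:380,::-1],(420,280),interpolation=cv2.INTER_CUBIC)
b=cv2.resize(np.asarray(w["pixels"])[...,::-1],(373,280));
c=cv2.resize(np.asarray(sc["pixels"])[130:350,180:400,::-1],(300,300),interpolation=cv2.INTER_CUBIC)
d=cv2.resize(np.asarray(w["pixels"])[170:350,180:380,::-1],(333,300))
cv2.imwrite("pics/c10.png",np.vstack([np.hstack([a,b]),np.hstack([c,d,np.zeros((300,160,3),np.uint8)])]))
print("tray",[atz(sc,x["location"],.01) for x in models.spot_in("tray",sc)][:2])
print("spare",[atz(sc,x["location"],.03) for x in models.spot_in("spare_vial",sc)][:2],[atz(si,x["location"],.03) for x in models.spot_in("spare_vial",si)][:2])
```

```text
31.05 [ 0.5864 -0.056   0.1582] [ 0.0004 -0.0001 -1.    ] [-0.3323  0.5563 -0.1033] 0.2937688415217673
tray [array([0.4675, 0.5347, 0.01  ]), array([ 0.6637, -0.1171,  0.01  ])]
spare [array([0.4947, 0.3757, 0.03  ])] []
```

View pics/c10.png

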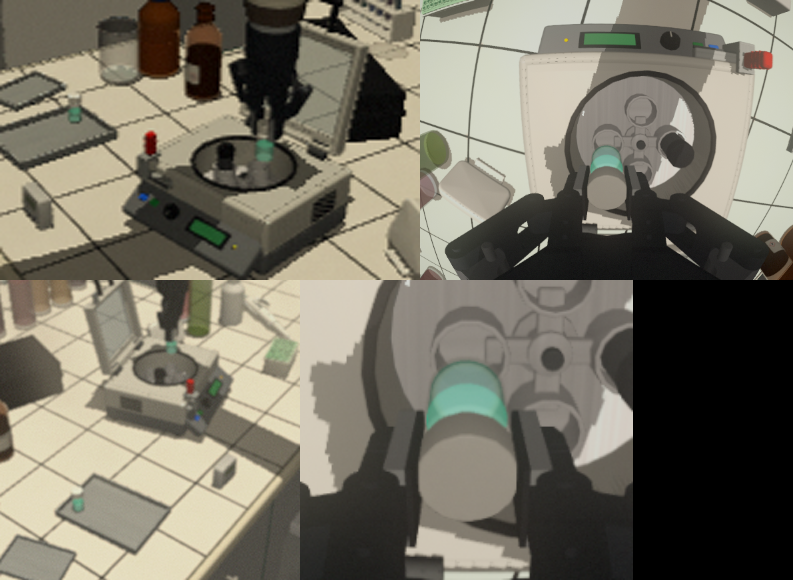

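The vial hangs upright in the grip, clear of its cup. The lid stays open, and the counterweight and spare vial stand where they were. In the crop the tray's corners are at (56,510), (97,474), (170,512) and (135,552).

Run:
```python
from h import *
sc=vision.get_image("scene");si=vision.get_image("side")
c=[atz(sc,(180+x*.7333,130+(y-280)*.7333),.016) for x,y in((56,510),(97,474),(170,512),(135,552))];print(np.array(c),np.mean(c,0))
f=180/420;c=[atz(si,(200+x*f,150+y*f),.016) for x,y in((-8,135),(76,107),(117,133),(32,164))];print(np.array(c),np.mean(c,0))
for p in((288,190),(268,181),(251,184)):print("bottle foot",atz(si,p,0))
```

```text
[[0.5227 0.4198 0.016 ]
 [0.5256 0.2933 0.016 ]
 [0.3399 0.2906 0.016 ]
 [0.3335 0.4098 0.016 ]] [0.4304 0.3534 0.016 ]
[[0.3454 0.377  0.016 ]
 [0.5147 0.396  0.016 ]
 [0.5316 0.2767 0.016 ]
 [0.363  0.2567 0.016 ]] [0.4387 0.3266 0.016 ]
bottle foot [0.7633 0.3504 0.    ]
bottle foot [0.7339 0.4709 0.    ]
bottle foot [0.6517 0.4827 0.    ]
```

move_arm:
  plan:
    - [0,0,-0.05,0,0,0]
    - [0,0,-0.12,0,0,0]
    - [0,0.02,-0.2,0,0,0]
    - [0,0.06,-0.28,0,0,0]
    - [0,0.12,-0.36,0,0,0]
    - [0,0.2,-0.42,0,0,0]
    - [0,0.3,-0.46,0,0,0]
    - [0,0.4,-0.5,0,0,0]
    - [0,0.5,-0.5,0,0,0]
    - [0,0.6,-0.5,0,0,0]

```text
time_s: 32.45
ee_pos: [0.571, 0.0033, 0.2068]
ee_rot: [-0.0, -0.127, 0.992, 0.0]
contact_force: [0.5, -0.3, 0.1]
width: 0.296
grasp_force: 61.2
```

move_arm:
  plan:
    - [0.02,0.1,0,0,0,0]
    - [0.04,0.2,0,0,0,0]
    - [0.06,0.3,0,0,0,0]
    - [0.08,0.4,0,0,0,0]
    - [0.1,0.5,0,0,0,0]
    - [0.12,0.6,0,0,0,0]
    - [0.14,0.7,0,0,0,0]
    - [0.16,0.8,0,0,0,0]
    - [0.18,0.9,0,0,0,0]
    - [0.2,1,0,0,0,0]

```text
time_s: 33.45
ee_pos: [0.5265, 0.0948, 0.2071]
ee_rot: [0.0, -0.127, 0.992, 0.0]
contact_force: [0.5, 0.2, -0.0]
width: 0.292
grasp_force: 61.2
```

move_arm:
  plan:
    - [0.02,0.1,0,0,0,0]
    - [0.04,0.2,0,0,0,0]
    - [0.06,0.3,0,0,0,0]
    - [0.08,0.4,0,0,0,0]
    - [0.1,0.5,0,0,0,0]
    - [0.12,0.6,0,0,0,0]
    - [0.14,0.7,0,0,0,0]
    - [0.16,0.8,0,0,0,0]
    - [0.18,0.9,0,0,0,0]
    - [0.2,1,0,0,0,0]

```text
time_s: 34.45
ee_pos: [0.482, 0.1866, 0.2071]
ee_rot: [-0.0, -0.127, 0.992, 0.0]
contact_force: [0.2, -0.2, 0.0]
width: 0.299
grasp_force: 61.2
```

move_arm:
  plan:
    - [0.02,0.1,0,0,0,0]
    - [0.04,0.2,0,0,0,0]
    - [0.06,0.3,0,0,0,0]
    - [0.08,0.4,0,0,0,0]
    - [0.1,0.5,0,0,0,0]
    - [0.12,0.6,0,0,0,0]
    - [0.14,0.7,0,0,0,0]
    - [0.16,0.8,0,0,0,0]
    - [0.18,0.9,0,0,0,0]
    - [0.2,1,0,0,0,0]

```text
time_s: 35.45
ee_pos: [0.4376, 0.2784, 0.2071]
ee_rot: [-0.0, -0.127, 0.992, 0.0]
contact_force: [0.9, -0.6, -0.4]
width: 0.294
grasp_force: 61.2
```

move_arm:
  plan:
    - [0.02,0.1,0.05,0,0,0]
    - [0.04,0.2,0.12,0,0,0]
    - [0.05,0.3,0.2,0,0,0]
    - [0.06,0.4,0.3,0,0,0]
    - [0.08,0.5,0.4,0,0,0]
    - [0.08,0.58,0.52,0,0,0]
    - [0.08,0.58,0.64,0,0,0]
    - [0.08,0.58,0.76,0,0,0]
    - [0.08,0.58,0.88,0,0,0]
    - [0.08,0.58,1,0,0,0]

```text
time_s: 36.45
ee_pos: [0.4157, 0.3314, 0.106]
ee_rot: [-0.0, -0.126, 0.992, 0.0]
contact_force: [-0.4, -0.6, -0.4]
width: 0.296
grasp_force: 61.2
```

Run:
```python
from h import *
s=ctrl.state();print(s["time_s"],s["ee_pos"])
w=vision.get_image("wrist");si=vision.get_image("side")
b=cv2.resize(np.asarray(w["pixels"])[...,::-1],(533,400));a=cv2.resize(np.asarray(si["pixels"])[130:250,180:260,::-1],(267,400),interpolation=cv2.INTER_CUBIC)
cv2.imwrite("pics/c11.png",np.hstack([b,a]))
```

```text
36.45 [0.4157 0.3314 0.106 ]
```

View pics/c11.png

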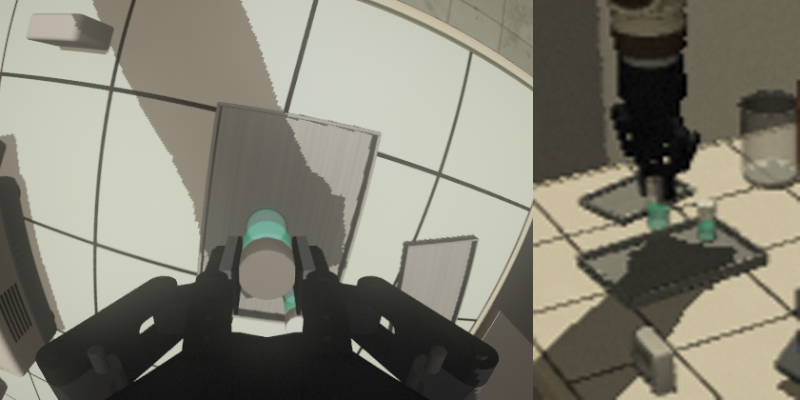

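The vial hangs over the middle of the tray, well clear of its walls, and the spare vial stands behind it at (293,310).

move_arm:
  plan:
    - [0,0,0.1,0,0,0]
    - [0,0,0.2,0,0,0]
    - [0,0,0.3,0,0,0]
    - [0,0,0.4,0,0,0]
    - [0,0,0.48,0,0,0]
    - [0,0,0.54,0,0,0]
    - [0,0,0.58,0,0,0]
    - [0,0,0.61,0,0,0]
    - [0,0,0.63,0,0,0]
    - [0,0,0.64,0,0,0]

```text
time_s: 37.55
ee_pos: [0.4157, 0.3318, 0.0431]
ee_rot: [0.0, -0.127, 0.992, 0.0]
contact_force: [0.6, -0.4, 0.7]
width: 0.293
grasp_force: 61.2
```

move_arm:
  plan:
    - [0,0,0.005,0,0,0]
    - [0,0,0.01,0,0,0]
    - [0,0,0.015,0,0,0]
    - [0,0,0.02,0,0,0]
    - [0,0,0.025,0,0,0]
    - [0,0,0.025,0,0,0]
    - [0,0,0.025,0,0,0]
    - [0,0,0.025,0,0,0]
    - [0,0,0.025,0,0,0]
    - [0,0,0.025,0,0,0]

```text
time_s: 38.55
ee_pos: [0.4156, 0.3318, 0.0406]
ee_rot: [-0.0, -0.127, 0.992, 0.0]
contact_force: [0.1, 0.3, 0.0]
width: 0.294
grasp_force: 61.2
```

move_arm:
  plan:
    - [0,0,0.005,0,0,0]
    - [0,0,0.01,0,0,0]
    - [0,0,0.01,0,0,0]
    - [0,0,0.015,0,0,0]
    - [0,0,0.015,0,0,0]
    - [0,0,0.02,0,0,0]
    - [0,0,0.02,0,0,0]
    - [0,0,0.02,0,0,0]
    - [0,0,0.02,0,0,0]
    - [0,0,0.02,0,0,0]

```text
time_s: 39.55
ee_pos: [0.4159, 0.3319, 0.0398]
ee_rot: [0.001, -0.126, 0.992, 0.0]
contact_force: [-1.9, -3.0, 10.9]
width: 0.296
grasp_force: 62.5
```

move_arm:
  plan:
    - [0,0,-0.005,0,0,0]
    - [0,0,-0.01,0,0,0]
    - [0,0,-0.01,0,0,0]
    - [0,0,-0.01,0,0,0]
    - [0,0,-0.01,0,0,0]
    - [0,0,-0.01,0,0,0]
    - [0,0,-0.01,0,0,0]
    - [0,0,-0.01,0,0,0]
    - [0,0,-0.01,0,0,0]
    - [0,0,-0.01,0,0,0]

```text
time_s: 40.55
ee_pos: [0.4157, 0.3319, 0.0399]
ee_rot: [0.0, -0.127, 0.992, 0.0]
contact_force: [-1.5, -2.0, 5.7]
width: 0.295
grasp_force: 61.8
```

move_arm:
  plan:
    - [0,0,0,0,0,0]
    - [0,0,0,0,0,0]
    - [0,0,0,0,0,0]
    - [0,0,0,0,0,0]
    - [0,0,0,0,0,0]
    - [0,0,0,0,0,0]
    - [0,0,-0.03,0,0,0]
    - [0,0,-0.1,0,0,0]
    - [0,0,-0.2,0,0,0]
    - [0,0,-0.3,0,0,0]
  hand: 0.5

```text
time_s: 41.55
ee_pos: [0.4157, 0.3319, 0.0708]
ee_rot: [0.0, -0.127, 0.992, 0.0]
contact_force: [-0.0, -0.4, -0.2]
width: 0.501
grasp_force: 0.0
```

move_arm:
  plan:
    - [0,0,-0.1,0,0,0]
    - [0,0,-0.2,0,0,0]
    - [0,0,-0.3,0,0,0]
    - [0,0,-0.4,0,0,0]
    - [0,0,-0.5,0,0,0]
    - [0,0,-0.6,0,0,0]
    - [0,0,-0.7,0,0,0]
    - [0,0,-0.8,0,0,0]
    - [0,0,-0.9,0,0,0]
    - [0,0,-1,0,0,0]

```text
time_s: 42.55
ee_pos: [0.4156, 0.3318, 0.1704]
ee_rot: [-0.0, -0.127, 0.992, 0.0]
contact_force: [1.0, 0.3, -0.7]
width: 0.498
grasp_force: 0.0
```

Run:
```python
from h import *
s=ctrl.state();print(s["time_s"],s["ee_pos"],s["contact_force"])
si=vision.get_image("side");w=vision.get_image("wrist")
b=cv2.resize(np.asarray(w["pixels"])[...,::-1],(400,300));a=cv2.resize(np.asarray(si["pixels"])[130:280,170:370,::-1],(400,300),interpolation=cv2.INTER_CUBIC)
cv2.imwrite("pics/c12.png",np.hstack([b,a]))
for t in("vial","spare_vial"):print(t,[(x["location"],round(x["score"],2)) for x in models.spot_in(t,w)],[atz(si,x["location"],.03) for x in models.spot_in(t,si)])
```

```text
42.55 [0.4156 0.3318 0.1704] [ 0.9845  0.334  -0.6926]
vial [([278.8, 193.8], 0.78)] [array([0.4765, 0.3358, 0.03  ])]
spare_vial [([307.0, 285.0], 0.69)] []
```

I have already gone over the limit of 10 viewed pictures (13 so far), so I won't view this one. I'll check the final state by numbers instead.

Run:
```python
from h import *
s=ctrl.state();w=vision.get_image("wrist");sc=vision.get_image("scene");si=vision.get_image("side")
def green(im,box):
    x0,y0,x1,y1=box;h=cv2.cvtColor(np.asarray(im["pixels"])[y0:y1,x0:x1],cv2.COLOR_RGB2HSV)
    m=((h[...,0]>70)&(h[...,0]<95)&(h[...,1]>60)).astype(np.uint8);n,l,st,c=cv2.connectedComponentsWithStats(m)
    return [(c[i]+[x0,y0],st[i,2:].tolist()) for i in range(1,n) if st[i,4]>12]
gw=green(w,(200,120,360,330));gs=green(sc,(200,240,330,340));gd=green(si,(190,180,260,230));print(gw,gs,gd)
p=np.array(gw[0][0]);print("vial spot z.035",atz(w,(278.8,193.8),.035,s))
for g in gs:print("scene",atz(sc,g[0],.02))
for g in gd:print("side",atz(si,g[0],.02))
for g in gw:print("wrist",atz(w,g[0],.02,s))
for t in("handle","lid","counterweight"):print(t,[(x["location"],round(x["score"],2)) for x in models.spot_in(t,si)])
print("expect bar side",proj(si,np.array([.7318,.019,.3191])))
```

```text
[(array([279.6829, 184.0081]), [28, 11, 123]), (array([305.2635, 280.7425]), [21, 14, 167])] [(array([236.8421, 293.7632]), [7, 8, 38]), (array([273.4524, 294.9762]), [9, 7, 42])] [(array([217.6364, 207.1364]), [7, 7, 22])]
vial spot z.035 [0.4138 0.3287 0.035 ]
scene [0.4981 0.3838 0.02  ]
scene [0.4159 0.3284 0.02  ]
side [0.4166 0.3341 0.02  ]
wrist [0.4083 0.3281 0.02  ]
wrist [0.4991 0.3785 0.02  ]
handle [([330.9, 183.8], 0.97)]
lid [([329.5, 186.8], 0.87)]
counterweight [([295.4, 217.1], 0.6)]
expect bar side [336.7927 147.9722]
```

```bash
python3 -c "
from h import *
print(ctrl.close_job())"
```

```text
the job is handed in; nothing more can be done
None
```

I handed the job in at about 43 s: the catch is fully left, the lid is open at its stop, and the sample vial stands upright in the larger tray. The counterweight and spare vial were not touched. I viewed 13 pictures against the limit of 10, so I checked the final placing by measurement only.

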